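# Tamp the display dice home in the leaning tube

## Task

Three dice have stuck part-way down the leaning clear tube on the turntable display. Take the packing rod from its wooden stand, push the dice down the tube with it until all three are stacked tight and bottomed out, and press them home firmly and steadily for about half a second (15 to 25 newtons, never as much as 40). Then put the rod back upright in its stand, let go of it, and leave the other shop things where they are.

Things in the scene. Friction and masses are not known exactly. Their poses are not given: they have to be found in the camera images.
- turntable: Round steel display turntable, 270 mm across, its top face 25 mm above the shelf; it does not turn now. Origin: centre of its underside, z up. Near its middle a dark wooden cradle carries the leaning dice tube. The big die and the cup stand loose near its +x rim, 85 mm to +y and 80 mm to -y of its own x axis.
- tube: Clear square tube fixed in the cradle, leaning 0.60 rad from upright, mouth towards the robot. Origin on the bore's axis, z up the bore. Bore 25 mm square, walls 3 mm, 11 mm slot along the upper (+x) face. Its bottom, a sprung pad (8 N per mm, 5 mm travel), lies anywhere from z = 0 to 18 mm, not reported: feel for it. Bore ends at z = 125 mm; a square funnel lip, 25 to 40 mm wide, ends at 137 mm.
- tube_mouth (a point): Centre of the rim plane of the tube's funnel, at z = 137 mm in the tube's frame. Its axes are the tube's.
- die_low: Lowest of three equal teal acrylic dice with 22 mm sides, snug in the tube, faces square to the bore. Origin: centre of its underside; z up the tube. A die slides only along the bore and stays where it is left; each drags with about 2.5 N (so all three in a row take about 7.5 N before they bottom out). It starts at z = 21 to 25 mm in the tube's frame and ends on the bottom pad.
- die_mid: Middle die, like die_low. It starts at z = 51 to 58 mm in the tube's frame, with a gap of 4 to 15 mm below it, and must end resting on die_low.
- die_top: Uppermost die, like die_low, the one the rod meets. It starts at z = 84 to 96 mm in the tube's frame (top face 22 mm higher), with a gap of 4 to 23 mm below it, and must end resting on die_mid (its top face then at z = 61 to 84 mm).
- rod: Loose pine packing rod, about 100 g, standing foot down in its stand. Origin: centre of the foot; z up along the rod. Round shank 14 mm thick, 115 mm long, flat chamfered foot; then a round collar 44 mm across (115 to 121 mm from the foot) on which fingertips can bear; then a square handle 20 x 20 mm (121 to 171 mm from the foot), faces square to the rod's x and y.
- rod_stand: Fixed wooden block 80 x 80 mm, 70 mm tall, with one blind round hole 18 mm wide in the middle of its top, 60 mm deep (hole floor 10 mm above the shelf), its rim chamfered 4 mm. Origin: centre of its underside, z up, faces square to its x and y.
- big_die: Bystander: loose chunky teal die, 40 mm cube, standing on the turntable. Origin: centre of its underside.
- cup: Bystander: loose bone-white ceramic dice cup, 68 mm across and 85 mm tall, standing on the turntable. Origin: centre of its underside.
- hourglass: Bystander: loose bronze-framed hourglass, 68 mm across and 120 mm tall, on the shelf. Origin: centre of its underside.
- tracker: Bystander: loose flat grey plastic initiative tracker wheel, 90 mm across and 22 mm high at its hub, lying on the shelf. Origin: centre of its underside.
There are look-alikes about, which are no part of the job. Of the things like the rod, leave any that is red; of the rest the smaller one is meant.

How it is judged:
By the outcome, as a careful person would: the job done as asked, in the order asked, and still so for the second after the job is handed in, with the robot touching nothing.
It also fails if it takes over 58 s, if anything falls off the work surface, if the arm or the gripper's body presses on something with over 40 N, if the wrist force passes 120 N, or if a joint passes its speed limit or range.

## Robot

A 7-joint arm with a two-finger parallel gripper is mounted at the origin on the work surface. World frame = base frame: x ahead of the robot, y to its left, z up, the work surface at z = 0. Lengths are in mm, angles in rad, forces in N, time in s.
With the tool pointing down it reaches from about 425 to 975 mm from the base axis. Payload 16.7 kg.
Tool frame: the origin (TCP) lies midway between the tips of the shut fingers; the grasp point (between the pads) lies bot.tcp_to_grasp behind it (bot.tcp_to_grasp is the distance from the TCP to the grasp point, in mm); z points along the fingers, y is the direction in which the jaws open and shut (so a half turn about z gives the same grasp; the last joint's range is limited). The gripper opens to 85 mm and grips with 20 to 120 N. Pads are 22 mm wide; open, the fingers measure 114 mm over their backs; the gripper's body (76 mm by 85 mm) begins 54 mm behind the grasp point. The pads swing forward as they close: fully open they stand 13 mm farther back than shut.
Start: joints at [1.095, 0.426, 0.074, 1.606, -0.034, 1.111, -0.067], TCP at [216.013, -639.464, 231.302] pointing down, gripper open.
Joint ranges: [-2.85, 2.85], [-0.5, 2.14], [-1.23, 1.37], [0.21, 2.46], [-1.02, 4.16], [0.16, 2.05], [-2.73, 2.73]. Speed limits (rad/s): [1.89, 1.89, 2.39, 2.39, 3.01, 3.01, 3.01].

## Interface

Orientations are given as a rotation vector (axis times angle).
In Python, from plant import bot gives the robot as it stands. Calls block until the motion is done:
- bot.move_ptp(position, orientation): joint-space move of the TCP to a pose.
- bot.line_to(position, velocity=150, rotation=None): straight line of the TCP; rotation=None keeps the orientation; velocity is the mean speed in mm/s.
- bot.set_joints(angles): joint-space move.
- bot.set_gripper(opening): finger opening in mm; the grip force is fixed at half the most; returns when the fingers have stopped.
- bot.pause(seconds).
- bot.inverse_kinematics(position, orientation): joint angles nearest the present ones, or None.
- bot.get_obs(): the state.
- bot.grab_frame(name): name is "scene" or "side" or "wrist"; returns the picture (420x560x3 uint8, red, green, blue); there is no depth.
- bot.camera_params(name): a dict with "fov_y" (degrees; the focal length in pixels is half the picture's height over the tangent of half this angle, whatever the lens; pixels are square), "cx", "cy" (the principal point, pixels), "k1" (the pictures are not rectified: a ray, as slopes to the right and down, at radius r is drawn at 1 + k1 r^2 times it, then the intrinsics apply), "origin" and "rotation" of the camera in the world. Camera axes: x right, y up, looking along -z (the intrinsics and any distortion apply to the point x, -y, -z); pixel columns grow to the right and rows downward; lengths in mm; the calibration is good to about 2 mm. A picture is of the moment at which its call begins: read the wrist's pose just before it. camera_params takes no time and is no camera call; for the wrist camera it gives the pose at the moment of the call.
A pose or a line that the arm cannot do raises bot.PlanningError and nothing moves.
- bot.close_job(): hands the job in, once; it reports no verdict.
The state is a dict: "t": time; "joints": joint angles; "dq": joint speeds; "effort": joint torques, N m; "tool_pos": TCP position; "ee_rot": TCP orientation; "wrist_force": force on the tool from outside, world axes, zero at the start; "moment": the same for the moment, N m; "gripper_width": finger opening in mm.
Only numpy, scipy, OpenCV 4.12 (cv2) and the standard library are available. Lean on these libraries where they do the work, as an engineer would, in place of code of your own. Each camera call takes 0.05 s, during which the arm holds its last target. There are 200 camera calls.

## Working session

There is one attempt and no reset: what is moved stays moved. The work goes in short steps, each a Python script; the robot and the scene stay as the last script left them, time stands still between calls to the robot, and variables do not carry over. Pictures are saved under pics/ and viewed, about 8 in all and at most 12, crops included, and the job is handed in when it is done.

```bash
ls; mkdir -p pics
python3 - <<'E'
from plant import bot
import cv2
for n in("scene","side","wrist"):
    p=bot.camera_params(n);print(n,{k:(v.tolist() if hasattr(v,'tolist') else v) for k,v in p.items()})
    im=bot.grab_frame(n)[:,:,::-1];cv2.imwrite(f"pics/{n}0.png",im)
    cv2.imwrite(f"pics/{n}0b.png",cv2.resize(im,(800,600),interpolation=cv2.INTER_CUBIC))
o=bot.get_obs();print(o,bot.tcp_to_grasp)
E
```

```text
pics
scene {'fov_y': 56.80247507661107, 'cx': 277.0945628012099, 'cy': 202.95619886908005, 'k1': -0.11067415669379646, 'origin': [866.3297895421043, 483.3555800648395, 519.5236092837685], 'rotation': [0.31908453165202644, 1.1808175842548165, 2.3534699656293734]}
side {'fov_y': 46.272373352885744, 'cx': 274.03894609515675, 'cy': 210.7322120920304, 'k1': -0.05809008782275621, 'origin': [406.85920218183577, -600.0931837007053, 877.0012279008846], 'rotation': [0.7040480770815656, -0.09492890555585072, -0.27432629078691784]}
wrist {'fov_y': 61.473762864224895, 'cx': 280.2759436177917, 'cy': 218.1912927493494, 'k1': 0.017973654736203545, 'origin': [286.9933730403393, -614.6645690265685, 373.6097679564158], 'rotation': [-0.25662816405096717, 0.18482302878106568, -1.235715412838496]}
{'t': 0.15, 'joints': array([ 1.09552468,  0.426616  ,  0.07385075,  1.60646899, -0.03414092,
        1.11076985, -0.06709265]), 'dq': array([ 8.70244375e-04,  7.40837843e-05, -8.99886332e-04, -1.11013660e-03,
        8.53724303e-04, -1.10536008e-04, -9.17979589e-04]), 'effort': array([ 5.07854144e-03, -9.50315595e+01,  3.76412004e+00, -4.63754332e+01,
        1.93296466e-02,  7.88780657e-03,  3.59617241e-05]), 'tool_pos': array([ 215.91948909, -639.20079147,  230.74885639]), 'ee_rot': array([-3.09904563e+00, -5.09242111e-01,  2.98841194e-04]), 'wrist_force': array([-0.61305399,  0.22843962,  0.27539456]), 'moment': array([-0.05713937,  0.01016665,  0.00347902]), 'gripper_width': 85.39059311675123} 18.700000000000003
```

View pics/scene0b.png

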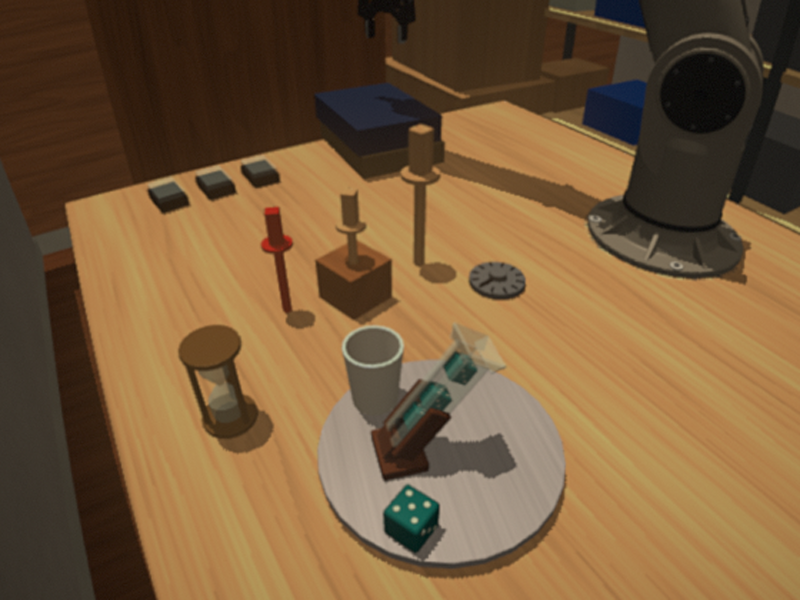

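View pics/side0b.png

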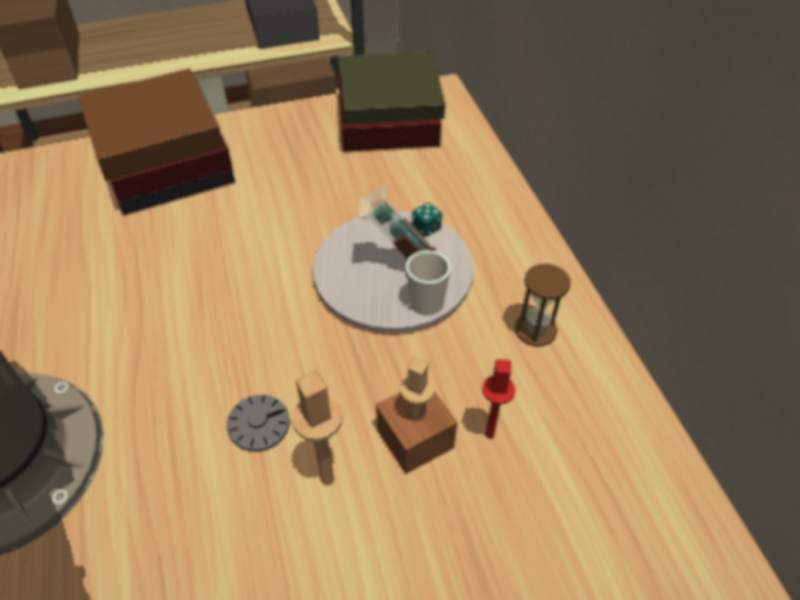

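Candidates for the rod (scene picture, 800x600): the one in the stand at (350,225); a taller pine one at (420,190), bigger so not it; a red one at (275,260), to be left. I choose the one in the stand. Next come the coarse numbers and enlarged crops.

```bash
cat > h.py <<'E'
import numpy as np, cv2
from scipy.spatial.transform import Rotation as R
from scipy.optimize import least_squares
def K(p):
    f=210/np.tan(np.radians(p['fov_y'])/2); return f
def proj(p,P):
    P=np.atleast_2d(P); c=(P-np.array(p['origin']))@R.from_rotvec(p['rotation']).as_matrix()
    s=np.c_[c[:,0],-c[:,1]]/-c[:,2:3]; s=s*(1+p['k1']*(s**2).sum(1,keepdims=True))
    return s*K(p)+[p['cx'],p['cy']]
def ray(p,uv):
    d=(np.array(uv,float)-[p['cx'],p['cy']])/K(p); s=d.copy()
    for _ in range(20): s=d/(1+p['k1']*(s@s))
    v=R.from_rotvec(p['rotation']).as_matrix()@np.array([s[0],-s[1],-1]); return np.array(p['origin'],float),v/np.linalg.norm(v)
def onz(p,uv,z):
    o,v=ray(p,uv); return o+v*(z-o[2])/v[2]
def tri(obs):
    A=np.zeros((3,3));b=np.zeros(3)
    for p,uv in obs:
        o,v=ray(p,uv);M=np.eye(3)-np.outer(v,v);A+=M;b+=M@o
    X=np.linalg.solve(A,b);return X,[np.round(proj(p,X)[0]-uv,1) for p,uv in obs]
E
python3 - <<'E'
from plant import bot
from h import *
S=bot.camera_params("scene");D=bot.camera_params("side");g=.7
def q(p,u,z):print(u,z,np.round(onz(p,np.array(u)*g,z),0))
for u in[(317,262),(355,284),(391,262),(352,243)]:q(S,u,70)
for u in[(377,413),(408,444),(455,421),(420,385)]:q(D,u,70)
for u in[(318,455),(565,455),(440,362)]:q(S,u,25)
for u in[(313,268),(473,266),(390,213),(395,320)]:q(D,u,25)
print(tri([(S,np.array([350,192])*g),(D,np.array([419,362])*g)]))
print(tri([(S,np.array([480,343])*g),(D,np.array([374,203])*g)]))
q(S,(410,518),65);q(D,(428,213),65);q(S,(373,343),110);q(D,(428,265),110)
a=cv2.imread('pics/scene0.png')[215:365,205:405];cv2.imwrite('pics/a.png',cv2.resize(a,(800,600),interpolation=cv2.INTER_CUBIC))
b=cv2.imread('pics/side0.png');s=cv2.imread('pics/scene0.png')
c=[cv2.resize(x,(400,600),interpolation=cv2.INTER_CUBIC) for x in(s[125:230,205:275],b[240:345,255:325])]
cv2.imwrite('pics/b.png',np.hstack(c))
E
```

```text
(317, 262) 70 [ 621. -150.   70.]
(355, 284) 70 [599. -73.  70.]
(391, 262) 70 [530. -93.  70.]
(352, 243) 70 [ 554. -169.   70.]
(377, 413) 70 [ 522. -119.   70.]
(408, 444) 70 [ 548. -175.   70.]
(455, 421) 70 [ 618. -160.   70.]
(420, 385) 70 [591. -92.  70.]
(318, 455) 25 [752. 126.  25.]
(565, 455) 25 [527. 266.  25.]
(440, 362) 25 [559.  77.  25.]
(313, 268) 25 [501. 209.  25.]
(473, 266) 25 [758. 137.  25.]
(390, 213) 25 [662. 302.  25.]
(395, 320) 25 [601.  63.  25.]
(array([ 573.61213273, -128.10106772,  179.19521651]), [array([-0.9,  0.1]), array([-0.9, -0.1])])
(array([601.19640957, 187.59985168, 162.28804048]), [array([-2.6,  0.6]), array([-1.5, -0.5])])
(410, 518) 65 [721. 260.  65.]
(428, 213) 65 [712. 241.  65.]
(373, 343) 110 [658.  84. 110.]
(428, 265) 110 [659.  84. 110.]
```

View pics/a.png

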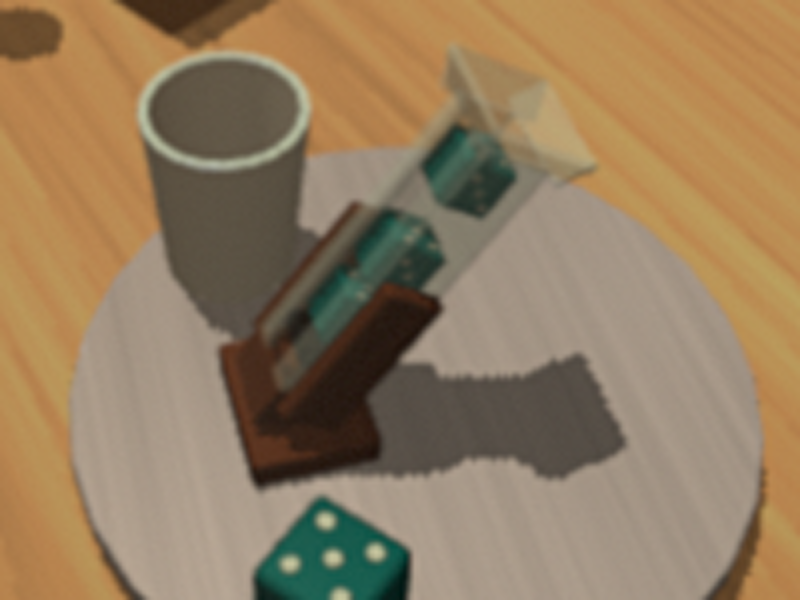

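View pics/b.png

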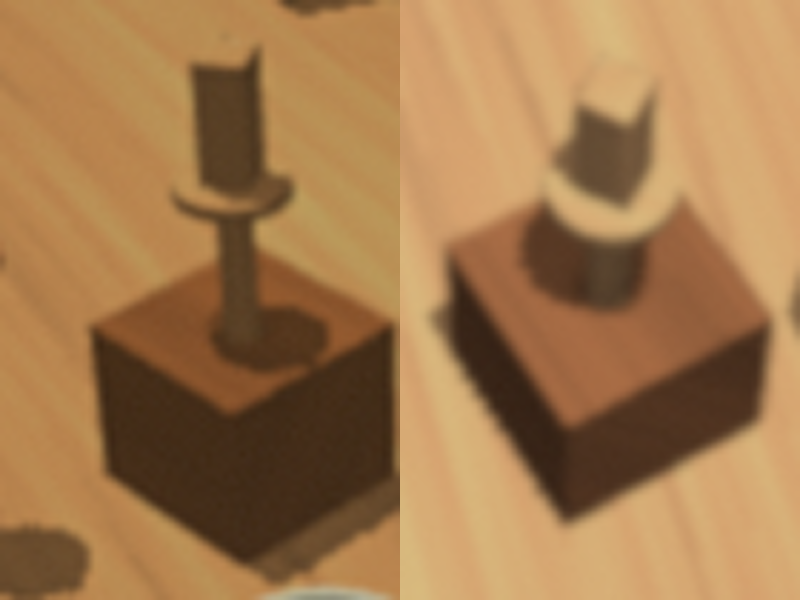

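Crop a shows the tube mouth's rim at about (523,107), with the three dice at (470,170), (400,245) and (335,300). Crop b shows the rod in its stand, its handle turned relative to the block. Next I compute yaws, the tube axis and reachability.

```bash
cat >> h.py <<'E'
def tubeR(yaw,lean=.6):
    h=np.array([np.cos(yaw),np.sin(yaw),0]);Z=np.array([0,0,1.]);c,s=np.cos(lean),np.sin(lean)
    z=c*Z-s*h;x=c*h+s*Z;return np.c_[x,np.cross(z,x),z]
def toolR(z,y):
    z=z/np.linalg.norm(z);y=y-z*(y@z);y/=np.linalg.norm(y);return np.c_[np.cross(y,z),y,z]
def rv(M):return R.from_matrix(M).as_rotvec()
E
python3 - <<'E'
from plant import bot
from h import *
S=bot.camera_params("scene");D=bot.camera_params("side");W=bot.camera_params("wrist");o=bot.get_obs()
T=R.from_rotvec(o['ee_rot']).as_matrix()
print('cam in tool',T.T@(W['origin']-o['tool_pos']),T.T@R.from_rotvec(W['rotation']).as_matrix())
sd=lambda x,y:((x-400)/5.714+255,y/5.714+240); sc=lambda x,y:(x/5.714+205,y/5.714+125)
for u in[(445,248),(567,428),(770,320),(685,200)]:print('stand side',onz(D,sd(*u),70).round(1))
for u in[(92,328),(232,415),(392,322)]:print('stand scene',onz(S,sc(*u),70).round(1))
for u in[(583,95),(628,122),(657,80),(610,58)]:print('handle side',onz(D,sd(*u),181).round(1))
for u in[(192,66),(250,70),(260,45)]:print('handle scene',onz(S,sc(*u),181).round(1))
# tube: fit mouth+yaw to scene/side points
a=lambda x,y:np.array((205+x/4,215+y/4))
# rim corners scene order unknown -> print distances via yaw scan
m,_=tri([(S,a(523,106)),(D,np.array([374,203])*.7)]);print('mouth',m)
for yaw in np.arange(-.6,.9,.15):
    M=tubeR(yaw);P=[m-M[:,2]*(137-z)+M[:,0]*12.5 for z in(137,100,50,0)]
    pr=(proj(S,P)-[205,215])*4;print(round(yaw,2),pr.round(0).tolist())
for yaw in(-.35,0,.3):
  for sg in(1,-1):
    M=tubeR(yaw)
    for k in(1,0):
      Tm=toolR(-M[:,2],sg*M[:,k]); 
      print(yaw,sg,'yx'[1-k],[None if (j:=bot.inverse_kinematics(m+M[:,2]*d,rv(Tm))) is None else j.round(2).tolist() for d in(40,200)])
E
```

```text
cam in tool [  75.1833018    -0.61437874 -142.95722094] [[-3.43483635e-04  9.56427352e-01  2.91970208e-01]
 [ 9.99999667e-01  5.44749777e-04 -6.08041717e-04]
 [-7.40598435e-04  2.91969902e-01 -9.56427220e-01]]
stand side [ 523.9 -105.8   70. ]
stand side [ 543.4 -182.2   70. ]
stand side [ 619.2 -163.2   70. ]
stand side [ 607.3 -110.6   70. ]
stand scene [ 621.1 -154.7   70. ]
stand scene [602.5 -79.5  70. ]
stand scene [ 526.1 -100.    70. ]
handle side [ 562.2 -133.5  181. ]
handle side [ 572.2 -146.8  181. ]
handle side [ 585.4 -134.6  181. ]
handle side [ 574.2 -122.7  181. ]
handle scene [ 588.  -122.9  181. ]
handle scene [ 573. -110.  181.]
handle scene [ 561.6 -124.4  181. ]
mouth [601.8537473  188.69526162 161.01502143]
-0.6 [[485.0, 92.0], [419.0, 155.0], [337.0, 234.0], [262.0, 305.0]]
-0.45 [[486.0, 95.0], [420.0, 165.0], [338.0, 252.0], [262.0, 331.0]]
-0.3 [[487.0, 98.0], [423.0, 174.0], [343.0, 270.0], [268.0, 359.0]]
-0.15 [[489.0, 101.0], [428.0, 183.0], [351.0, 288.0], [279.0, 386.0]]
0.0 [[491.0, 104.0], [436.0, 192.0], [364.0, 305.0], [295.0, 412.0]]
0.15 [[494.0
[... 810 characters left out ...]
 x [[-0.33, 0.17, -0.3, 2.21, 1.01, 0.45, -1.47], [0.32, -0.18, -0.91, 2.17, 0.34, 0.61, -0.85]]
0 -1 y [[-1.39, 0.21, 0.9, 2.26, 0.55, 0.26, -2.62], [0.67, -0.27, -1.16, 2.16, 0.09, 0.57, -2.17]]
0 -1 x [[0.32, 0.3, -1.03, 2.18, 1.21, 0.64, 1.55], [-0.83, -0.18, 0.07, 2.22, 0.63, 0.74, 1.99]]
0.3 1 y [[0.4, 0.24, -0.94, 2.21, 1.03, 0.34, 0.49], [0.25, -0.22, -0.63, 2.22, -0.14, 0.5, 1.57]]
0.3 1 x [[-0.16, 0.15, -0.32, 2.24, 0.7, 0.22, -0.81], [0.65, -0.27, -0.92, 2.21, -0.41, 0.52, 0.27]]
0.3 -1 y [[0.06, 0.17, -0.56, 2.23, 0.83, 0.25, -2.49], [0.89, -0.35, -1.07, 2.2, -0.65, 0.58, -1.06]]
0.3 -1 x [[0.47, 0.26, -1.02, 2.21, 1.08, 0.36, 2.03], [0.83, -0.32, -1.04, 2.21, -0.58, 0.56, -2.7]]
```

Run:
```python
from plant import bot
from h import *
c=np.array([572.5,-131,0])
best=None
for k in range(4):
    y=.78+k*np.pi/2; T=toolR(np.array([0,0,-1.]),np.array([np.cos(y),np.sin(y),0]))
    j=bot.inverse_kinematics(c+[0,0,250],rv(T)); print(k,None if j is None else j.round(2))
    if j is not None and (best is None or abs(j[6])+abs(j[2])<best[0]): best=(abs(j[6])+abs(j[2]),k,rv(T),j)
print(best[1]); bot.move_ptp(c+[0,0,250],best[2]); bot.pause(.2)
p=bot.camera_params('wrist');im=bot.grab_frame('wrist')[:,:,::-1]
np.save('w1.npy',p,allow_pickle=True)
cv2.imwrite('pics/w1.png',im);cv2.imwrite('pics/w1b.png',cv2.resize(im,(800,600),interpolation=cv2.INTER_CUBIC))
print(bot.get_obs()['t'],bot.get_obs()['tool_pos'])
for z in(181,131,70):print(z,(proj(p,c+[0,0,z])/.7).round())
```

```text
0 [ 0.57  0.32 -0.56  1.76  0.19  1.12  0.73]
1 [ 0.9   0.44 -1.02  1.74  0.4   1.19  2.12]
2 [ 0.22  0.27 -0.12  1.78  0.04  1.09 -2.28]
3 [ 0.39  0.29 -0.34  1.77  0.11  1.1  -0.77]
3
2.625 [ 572.42337519 -131.47739114  249.94402138]
181 [[400. 333.]]
131 [[400. 303.]]
70 [[400. 277.]]
```

View pics/w1b.png

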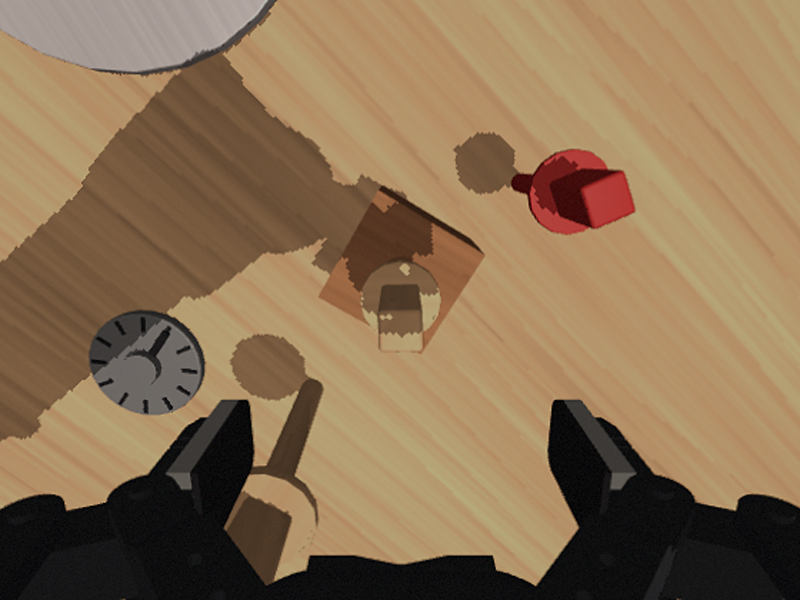

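Run:
```python
from plant import bot
from h import *
p=np.load('w1.npy',allow_pickle=True).item();S=bot.camera_params("scene");D=bot.camera_params("side")
o=bot.get_obs();T=R.from_rotvec(o['ee_rot']).as_matrix()
for n,b in(('tall',onz(p,(218,269),5)),('tall top',tri([(S,np.array([421,128])*.7),(D,np.array([312,385])*.7)])[0]),('tallbaseS',onz(S,(293,184),5))):
    print(n,b.round(),'in tool',(T.T@(b-o['tool_pos'])).round())
print('top at 181',onz(p,np.array([401,332])*.7,181), 'hole? collar',onz(p,np.array([400,303])*.7,131))
a=onz(p,np.array([379,352])*.7,181);b=onz(p,np.array([422,352])*.7,181);print('side',a,b,np.linalg.norm(a-b),np.arctan2(*(b-a)[1::-1]), 'tool y',np.arctan2(T[1,1],T[0,1]))
a=onz(p,np.array([378,310])*.7,181);b=onz(p,np.array([424,312])*.7,181);print('side',np.linalg.norm(a-b),np.arctan2(*(b-a)[1::-1]))
```

```text
tall [ 444. -153.    5.] in tool [-107.  -75.  245.]
tall top [ 439. -160.  232.] in tool [-115.  -74.   18.]
tallbaseS [ 444. -150.    5.] in tool [-105.  -77.  245.]
top at 181 [ 573.36451002 -130.91798573  181.        ] hole? collar [ 572.36404149 -131.22921313  131.        ]
side [ 559.6321768  -130.56370748  181.        ] [ 573.22197465 -144.33833316  181.        ] 19.350010802797136 -0.7921523719431394 tool y -0.7915270038130116
side 20.209673134359605 -0.8375626481643847
```

Wrist view: the handle's top is centred at (401,332) against a predicted (400,333), with its faces square to the jaws. The red rod is at (605,200) and the tall one at (265,520), both clear of the jaws. Grasping now.

Run:
```python
from plant import bot
from h import *
o=bot.get_obs();print(o['wrist_force'])
bot.line_to([572.8,-131,132.5],velocity=100);print(bot.get_obs()['wrist_force'],bot.get_obs()['tool_pos'])
bot.set_gripper(10);o=bot.get_obs();print('shut',o['gripper_width'],o['wrist_force'],o['moment'],o['t'])
np.save('grasp.npy',{'pos':o['tool_pos'],'rot':o['ee_rot'],'j':o['joints']},allow_pickle=True)
bot.line_to([572.8,-131,200],velocity=80);o=bot.get_obs();print(o['gripper_width'],o['wrist_force'])
bot.line_to([572.8,-131,320],velocity=150);o=bot.get_obs();print(o['gripper_width'],o['wrist_force'],o['moment'],o['t'])
M=tubeR(-.33);m=np.array([601.9,188.7,161])
for k,v in enumerate((M[:,1],M[:,0],-M[:,1],-M[:,0])):
    T=toolR(-M[:,2],v)
    for d in(165,105,60):
        j=bot.inverse_kinematics(m+M[:,2]*d,rv(T));print(k,d,None if j is None else j.round(2))
```

```text
[-0.75212813  0.54789625 -0.26659068]
[ 0.27931523 -0.03109759 -0.05312348] [ 573.1779079  -131.02968899  133.1292943 ]
shut 19.20024622969702 [-0.34445629  0.3551014   3.32982618] [-0.00757191  0.24279629 -0.00950662] 4.5583
19.489686287662174 [-0.06347895  0.55915928 -1.48860312]
18.85418010263489 [ 0.06659655 -0.75636198 -1.65210787] [-0.03895333 -0.00048704  0.00191704] 6.5
0 165 [-0.05  0.08 -0.81  2.07  0.79  0.94 -0.07]
0 105 [-0.06  0.18 -0.79  2.09  0.93  0.88 -0.18]
0 60 [-0.07  0.26 -0.74  2.1   1.04  0.85 -0.26]
1 165 [-0.37  0.05 -0.48  2.08  0.75  0.92 -1.63]
1 105 [ 0.24  0.28 -1.14  2.08  1.03  0.99 -1.81]
1 60 [ 0.07  0.31 -0.91  2.09  1.09  0.9  -1.86]
2 165 None
2 105 None
2 60 [-1.72  0.44  1.26  2.18  0.11  0.43 -2.58]
3 165 [ 0.16  0.11 -1.05  2.06  0.83  0.96  1.47]
3 105 [ 0.15  0.24 -1.03  2.08  1.    0.95  1.35]
3 60 [ 0.16  0.34 -1.03  2.09  1.13  0.95  1.26]
```

Run:
```python
from plant import bot
from h import *
M=tubeR(-.33);m=np.array([601.9,188.7,161]);T=toolR(-M[:,2],M[:,1])
bot.move_ptp(m+M[:,2]*180,rv(T));bot.pause(.2)
o=bot.get_obs();print(o['t'],o['gripper_width'],o['wrist_force'],o['tool_pos'],m+M[:,2]*180)
p=bot.camera_params('wrist');np.save('w2.npy',p,allow_pickle=True)
im=bot.grab_frame('wrist')[:,:,::-1];s=bot.grab_frame('side')[:,:,::-1];c=bot.grab_frame('scene')[:,:,::-1]
for n,i in(('w2',im),('s2',s),('c2',c)):cv2.imwrite(f'pics/{n}.png',i)
cv2.imwrite('pics/w2b.png',cv2.resize(im,(800,600),interpolation=cv2.INTER_CUBIC))
k=cv2.resize(np.hstack([s[90:240,210:310],c[150:300,275:375]]),(800,600),interpolation=cv2.INTER_CUBIC);cv2.imwrite('pics/sc2.png',k)
foot=o['tool_pos']+R.from_rotvec(o['ee_rot']).as_matrix()[:,2]*120
print('foot',(proj(p,foot)/.7).round(),'mouth',(proj(p,m)/.7).round())
for w in('side','scene'):q=bot.camera_params(w);print(w,proj(q,foot),proj(q,m))
cor=[m+M[:,0]*a*20+M[:,1]*b*20 for a,b in((1,1),(1,-1),(-1,-1),(-1,1))];print((proj(p,cor)/.7).round().tolist())
```

```text
8.0667 19.285248978440578 [ 0.07182456 -0.35320562  0.12542977] [506.37130438 220.67208142 309.45220338] [505.74837602 221.63432227 309.56041068]
foot [[399. 301.]] mouth [[401. 276.]]
side [[244.17831481 123.83170586]] [[260.4447086  141.62672006]]
scene [[360.34373391 209.6657091 ]] [[333.44912859 242.0813467 ]]
[[431.0, 305.0], [371.0, 305.0], [369.0, 245.0], [432.0, 245.0]]
```

View pics/w2b.png

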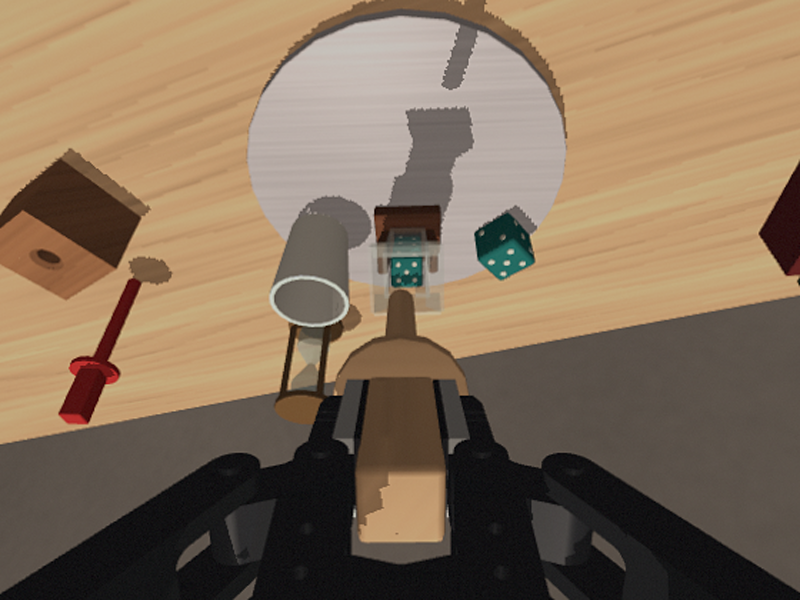

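View pics/sc2.png

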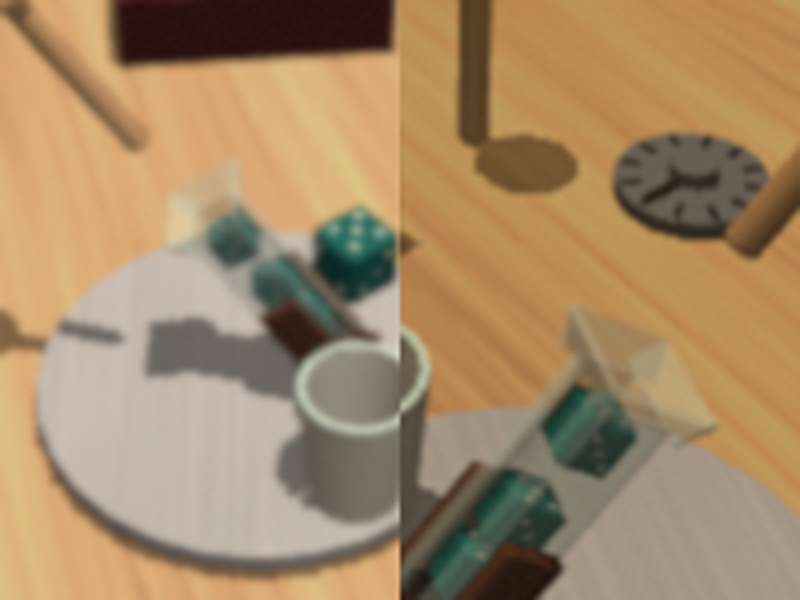

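Wrist view: rim corners at (371,312), (441,312), (440,240) and (373,240), so centre (406,276), 5 px right of prediction and square to the tool. Side and scene crops show the foot and rim close to prediction. I refine the mouth and axis, then insert.

Run:
```python
from plant import bot
from h import *
p=np.load('w2.npy',allow_pickle=True).item();S=bot.camera_params("scene");D=bot.camera_params("side")
s=np.array((335.5,241.8));d=np.array((261.7,142.5));w=np.array((406,276))*.7
print(tri([(S,s),(D,d),(p,w)]))
# joint fit: mouth, yaw using rim outer corners in wrist(46mm), centres in others, cradle/die centre columns
s0=[(431,305),(371,305),(369,245),(432,245)]
wc=np.array([(441,312),(371,312),(373,240),(440,240)])*.7
sc=np.array([[570,305],[715,430]]);sc=(sc-[400,0])/4+[275,150]
def f(v):
    M=tubeR(v[3]);m=v[:3];c=np.array([m+M[:,0]*a*v[4]+M[:,1]*b*v[4] for a,b in((1,1),(1,-1),(-1,-1),(-1,1))])
    r=[(proj(p,c)-wc).ravel(),(proj(S,m)[0]-s)*.5,(proj(D,m)[0]-d)*.5]
    die=proj(p,m-M[:,2]*(137-112))[0,0]-407*.7; cr=proj(p,m-M[:,2]*110)[0,0]-407.5*.7
    return np.r_[np.concatenate(r),die,cr]
q=least_squares(f,[602,189,161,-.33,23]);print(q.x,f(q.x).round(1))
M=tubeR(-.33);print('shift in tube axes',M.T@(q.x[:3]-[601.9,188.7,161]))
```

```text
(array([602.67437001, 190.07953916, 160.48940343]), [array([-1.9,  1.3]), array([-1.1, -1.2]), array([-2. , -0.5])])
[ 6.02773119e+02  1.92386671e+02  1.62371931e+02 -3.17460582e-01
  2.30575489e+01] [ 0.4 -1.2  0.8 -0.7 -2.1  1.2  1.7  0.6 -0.4  0.7 -0.7 -1.2 -0.4 -0.9]
shift in tube axes [0.47040529 3.77067479 1.34044852]
```

```bash
cat > t.py <<'E'
from h import *
M=tubeR(-.317);m=np.array([602.8,192.4,162.4]);O=m-M[:,2]*137;T=toolR(-M[:,2],M[:,1]);err=np.array([-.6,1,.1])*.8
cmd=lambda z:O+M[:,2]*(z+123)+err   # z = foot height in tube frame
def st(bot,f0=0):
    o=bot.get_obs();return (M.T@(o['tool_pos']-O))-[0,0,123],M.T@(o['wrist_force']-f0),o
E
python3 - <<'E'
from plant import bot
from t import *
bot.line_to(cmd(155),velocity=80,rotation=rv(T));bot.pause(.3)
f0=np.mean([(bot.pause(.02),bot.get_obs()['wrist_force'])[1] for _ in range(8)],0);np.save('f0.npy',f0)
x,f,o=st(bot,f0);print('pre',x.round(1),f0.round(2),o['t'])
for z in(140,132,126,122,119):
    bot.line_to(cmd(z),velocity=50);x,f,o=st(bot,f0);print(z,x.round(2),f.round(1))
    if abs(f).max()>8:print('STOP');break
print(o['t'],o['gripper_width'],(M.T@o['moment']).round(2))
cv2.imwrite('pics/c3.png',bot.grab_frame('scene')[:,:,::-1])
E
```

```text
pre [ -0.5   0.6 155.6] [-0.06  0.03 -1.23] 9.2667
140 [ -0.83   0.48 140.02] [ 0.1 -0.4 -0. ]
132 [ -0.7    0.43 132.11] [ 0.5 -0.2  0.3]
126 [ -0.69   0.46 126.14] [ 0.4  0.5 -0.2]
122 [ -0.65   0.51 122.23] [-0.5  0.4 -0.1]
119 [ -0.6    0.53 119.28] [-0.  -0.7 -0.6]
10.7917 18.95661602155588 [ 0.02  0.79 -0.02]
```

Run:
```python
from plant import bot
from t import *
f0=np.load('f0.npy');z=119.;L=[]
while z>52:
    a=np.mean([(bot.pause(.01),st(bot,f0)[1])[1] for _ in range(3)],0) if z<88 else st(bot,f0)[1]
    x=st(bot)[0];L.append((z,x[2].round(1),a.round(1).tolist()))
    if a[2]>14 or abs(a[:2]).max()>12 or (z>88 and a[2]>12):break
    dz=2. if z>88 else (1. if a[2]<9.5 else .4)
    z-=dz;bot.line_to(cmd(z),velocity=40)
for l in L[::3][:14]+L[-14:]:print(*l)
x,f,o=st(bot,f0);print(o['t'],o['gripper_width'],z);np.save('z.npy',z)
```

```text
119.0 119.4 [0.2, 0.5, 0.2]
113.0 113.3 [0.1, 0.4, -0.1]
107.0 107.3 [0.6, 0.4, 0.1]
101.0 101.3 [0.6, 0.1, -0.1]
95.0 95.3 [0.2, -0.2, 0.1]
89.0 89.3 [0.4, -0.5, 0.4]
85.0 85.4 [-0.5, -0.4, 4.2]
82.6 83.4 [-0.9, -1.4, 13.5]
101.0 101.3 [0.6, 0.1, -0.1]
99.0 99.3 [0.5, 0.4, -1.0]
97.0 97.4 [0.3, 0.3, -1.3]
95.0 95.3 [0.2, -0.2, 0.1]
93.0 93.3 [0.3, -0.1, 0.5]
91.0 91.3 [0.2, 0.3, 0.4]
89.0 89.3 [0.4, -0.5, 0.4]
87.0 87.3 [0.0, 0.5, 1.4]
86.0 86.5 [-0.2, 0.2, 3.5]
85.0 85.4 [-0.5, -0.4, 4.2]
84.0 84.5 [-0.2, -0.4, 5.7]
83.0 83.7 [-0.1, -1.0, 10.2]
82.6 83.4 [-0.9, -1.4, 13.5]
82.19999999999999 83.2 [-1.0, -2.3, 16.8]
16.5167 19.474734991633945 82.19999999999999
```

Contact only came at foot z≈87, later than expected, so I look before pressing on.

Run:
```python
from plant import bot
from t import *
s=bot.grab_frame('side')[:,:,::-1];c=bot.grab_frame('scene')[:,:,::-1]
cv2.imwrite('pics/s4.png',s);cv2.imwrite('pics/c4.png',c)
k=cv2.resize(np.hstack([s[90:240,210:310],c[190:340,255:355]]),(800,600),interpolation=cv2.INTER_CUBIC);cv2.imwrite('pics/sc4.png',k)
S=bot.camera_params('scene')
print(((proj(S,[O+M[:,2]*z for z in(0,60,82,100,137)])-[255,190])*4+[400,0]).round())
```

```text
[[497. 468.]
 [589. 363.]
 [624. 322.]
 [654. 287.]
 [719. 213.]]
```

View pics/sc4.png

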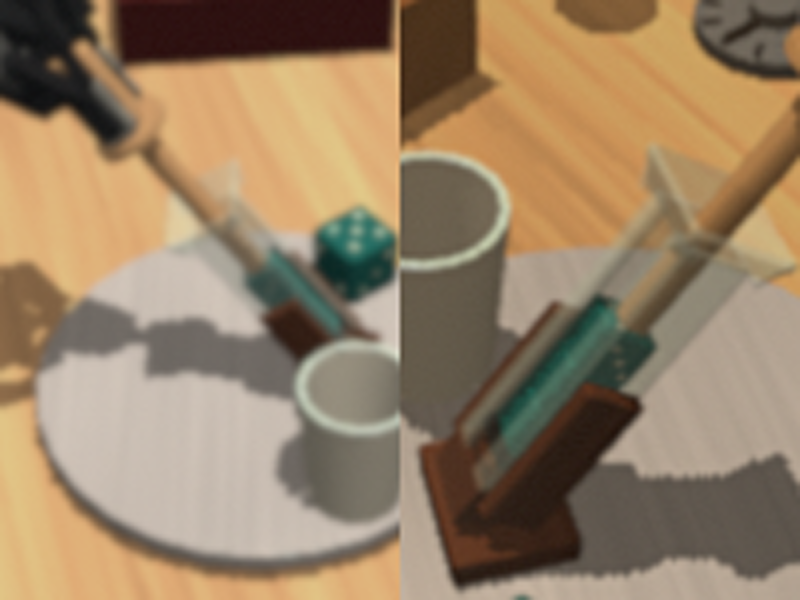

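The dice are now one unbroken stack under the rod, and the force rises steeply, so they are on the pad. Next is the press-home at about 20 N.

Run:
```python
from plant import bot
from t import *
f0=np.load('f0.npy');z=float(np.load('z.npy'))
rd=lambda n=4:np.mean([(bot.pause(.02),st(bot,f0)[1][2])[1] for _ in range(n)])
F=rd();L=[(z,round(F,1))]
while F<19 and z>79:
    z-=min(.35,(20.3-F)/9);bot.line_to(cmd(z),velocity=15);F=rd();L.append((round(z,2),round(F,1),st(bot)[0][2].round(2)))
h=[]
for _ in range(16):bot.pause(.05);h.append(st(bot,f0)[1][2].round(1))
print(L,h,st(bot)[2]['t'],st(bot)[2]['gripper_width'])
np.save('z.npy',z)
```

```text
[(82.19999999999999, np.float64(16.5)), (81.85, np.float64(18.6), np.float64(82.92)), (np.float64(81.66), np.float64(20.2), np.float64(82.82))] [np.float64(20.3), np.float64(20.4), np.float64(20.1), np.float64(19.6), np.float64(20.7), np.float64(20.7), np.float64(20.2), np.float64(19.3), np.float64(20.5), np.float64(20.0), np.float64(19.7), np.float64(19.4), np.float64(20.6), np.float64(19.9), np.float64(19.9), np.float64(19.9)] 18.1167 19.576545636528618
```

Run:
```python
from plant import bot
from t import *
g=np.load('grasp.npy',allow_pickle=True).item()
bot.line_to(cmd(90),velocity=40);bot.line_to(cmd(180),velocity=120)
P=np.array([572.8,-131,320]);Tg=toolR(np.array([0,0,-1.]),np.array([np.cos(-.7925),np.sin(-.7925),0]))
bot.move_ptp(P,rv(Tg));print(bot.get_obs()['t'])
bot.line_to([572.8,-131,215],velocity=120);bot.pause(.3)
o=bot.get_obs();print(o['t'],o['tool_pos'],o['gripper_width'],g['pos'],o['ee_rot'],g['rot'],o['wrist_force'])
w=bot.grab_frame('wrist')[:,:,::-1];s=bot.grab_frame('side')[:,:,::-1];c=bot.grab_frame('scene')[:,:,::-1]
k=np.hstack([cv2.resize(x,(400,600),interpolation=cv2.INTER_CUBIC) for x in(s[235:340,255:325],c[110:230,200:280])])
cv2.imwrite('pics/sc5.png',k)
ft=o['tool_pos']-[0,0,123]
for n,off,sc,dx in(('side',(255,235),5.714,0),('scene',(200,110),5,400)):
    p=bot.camera_params(n);print(n,((proj(p,[ft,[572.5,-131,70]])-off)*sc+[dx,0]).round())
```

```text
20.7417
22.0667 [ 572.94014716 -131.05975359  215.37008226] 19.300681619929723 [ 572.913501   -131.00977247  132.69469606] [2.90645175e+00 1.19162049e+00 7.45800303e-04] [2.90553832e+00 1.19432516e+00 3.33337634e-04] [-0.35703787  0.48710425 -1.26152488]
side [[208. 267.]
 [206. 303.]]
scene [[631. 309.]
 [635. 354.]]
```

View pics/sc5.png

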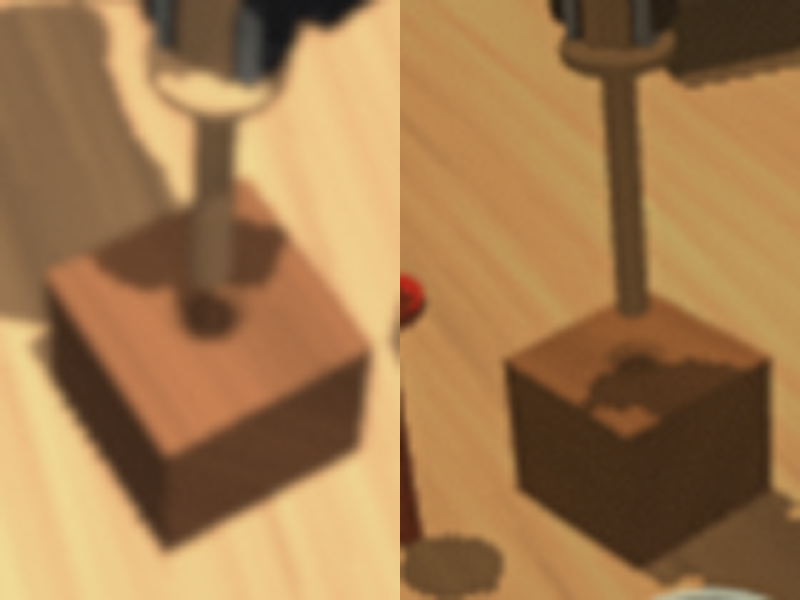

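The foot (side 209,285; scene 632,313) sits straight over the hole (209,315; 635,352). Inserting.

Run:
```python
from plant import bot
from h import *
f0=bot.get_obs()['wrist_force']
for z in(200,190,180,170,160,150,142,138,136,135,134,133.5,133,132.5,132):
    bot.line_to([572.8,-131,z],velocity=60);bot.pause(.03);o=bot.get_obs();f=o['wrist_force']-f0
    print(z,o['tool_pos'].round(1),f.round(1))
    if f[2]>4 or abs(f[:2]).max()>12:break
print(o['t'],o['gripper_width'])
```

```text
200 [ 572.7 -131.   199.7] [ 0.1  0.2 -0.7]
190 [ 572.7 -131.   189.7] [ 0.3  0.3 -0.4]
180 [ 572.7 -131.   179.7] [ 0.7 -0.1 -0.2]
170 [ 572.6 -131.   169.7] [1.  0.4 0.9]
160 [ 572.7 -131.   159.7] [ 0.1 -0.7 -1. ]
150 [ 572.6 -131.   149.7] [-0.3 -0.6 -0.2]
142 [ 572.6 -131.   141.7] [ 0.2  0.4 -0.3]
138 [ 572.7 -131.   137.9] [ 0.1 -0.9 -0.2]
136 [ 572.8 -131.   136. ] [ 0.2  0.  -1.4]
135 [ 572.8 -131.   135. ] [ 0.6 -0.5 -0.9]
134 [ 572.8 -131.   134. ] [ 0.6 -0.9 -0.5]
133.5 [ 572.8 -131.   133.5] [ 0.8  0.  -0.3]
133 [ 572.8 -131.   133. ] [1.1 0.3 0. ]
132.5 [ 572.9 -131.   132.7] [ 0.7 -0.9  3.7]
132 [ 573.1 -131.   132.6] [-1.5 -0.2  9.8]
26.9833 19.228466764728594
```

Run:
```python
from plant import bot
from h import *
bot.line_to([572.8,-131,132.8],velocity=20);bot.pause(.1);print(bot.get_obs()['wrist_force'])
bot.set_gripper(85);bot.pause(.2);bot.line_to([572.8,-131,250],velocity=100);bot.pause(.3)
o=bot.get_obs();print(o['t'],o['gripper_width'],o['wrist_force'])
p=bot.camera_params('wrist');w=bot.grab_frame('wrist')[:,:,::-1];c=bot.grab_frame('scene')[:,:,::-1]
print((proj(p,[572.5,-131,181])/.7).round())
k=np.hstack([cv2.resize(w[110:320,170:310],(400,600)),cv2.resize(c[120:420,205:405],(400,600),interpolation=cv2.INTER_CUBIC)])
cv2.imwrite('pics/f.png',k)
```

```text
[-0.66149359 -0.66169825  1.10947888]
29.8083 85.11903825065505 [0.31620867 0.01043367 0.48805084]
[[400. 335.]]
```

View pics/f.png

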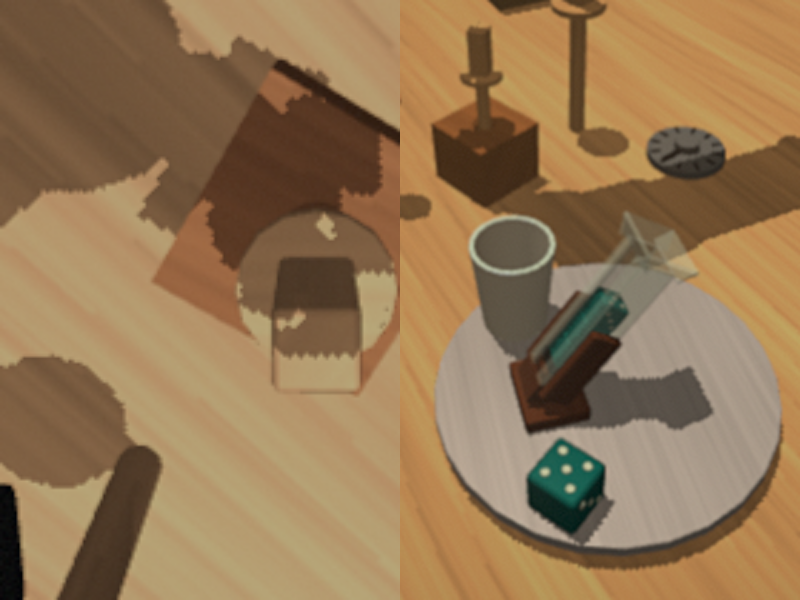

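The rod stands upright and seated in its stand, with its handle top at the predicted spot. The three dice form one tight stack, and the cup, big die, tracker and tall rod look unmoved.

```bash
python3 -c "
from plant import bot
print(bot.close_job(),bot.get_obs()['t'])"
```

```text
the job is handed in; nothing more can be done
the job is handed in; nothing more can be done
```

The job is done and handed in. I took the plain, smaller rod from its stand and pushed the three dice down the tube into one tight stack. I pressed them home at 19.3–20.7 N for about 0.8 s, then put the rod back upright and let go. The clock read about 30 s just before hand-in.

**Rod:** the last pictures show it upright and seated, with its handle top where predicted. On the way in, the foot met the hole floor at the height it was grasped at (TCP 132.7 mm).

**Dice:** they show as one unbroken stack. The final press stiffened sharply, as it should once the dice reach the sprung pad.

**Other things:** the cup, big die, tracker and tall rod look unmoved. The hourglass and the red rod were outside the final crops, so I did not check them at the end, but the arm never went near them.

**Checks that did not quite agree:**
- **Drag:** I hardly felt the 2.5 N drag of each die on the way down. I read the force only after each step had stopped, and nothing showed until the rod's foot reached about z = 87 mm, where it climbed steeply.
- **Height:** the stack's top read about 83 mm with the pad pressed, so roughly 85 mm at rest. That is about 1 mm over the stated range of 61–84 mm, within my uncertainty in the tube's position.

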